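# Hold the matching filter plate in the plate reader

### The job

From the three aluminium filter plates standing in the rack, take the one whose width matches the slot in the top of the plate reader (the medium one), pass it lower end first down through the slot until about 45 mm of it is inside, and finish while still holding it there upright in the gripper, hanging without pressing hard on the slot. Leave the other two plates standing in the rack and knock nothing over.

Things in the scene. Friction and masses are not known exactly. Their poses are not given: they have to be found in the camera images.
- slot (a point): centre of the slot's mouth in the white plate reader, level with its top face, 100 mm above the bench. The reader is a fixed closed case 130 x 170 x 100 mm (its x, y, z), white with black side panels and a small screen on its -x face. The slot passes straight down through the 12 mm thick top: 10 mm along this point's x, 36 mm along its y (a 1.5 mm bevel at the mouth); below it the case is empty for 82 mm. z points up.
- rack: fixed white rack 50 x 210 x 30 mm (x, y, z), origin at the centre of its underside, z up. Three equal wells in a row along its y at -65, 0 and +65 mm, each 12 mm (x) by 46 mm (y), 22 mm deep, floors 8 mm above the bench. One aluminium plate stands upright and loose in each; which is where varies.
- plate_medium_mid (a point): centre (half-way up, 55 mm above its lower end) of the medium bare aluminium filter plate: the one that matches the slot with 2 mm to spare each way. Flat plate 8 mm thick (its x), 34 mm wide (its y), 110 mm tall (its z, up), about 80 g, with a small round amber filter 12 mm across set in each face 20 mm above the lower end.
- plate_narrow_mid (a point): centre (half-way up, 55 mm above its lower end) of the narrow bare aluminium filter plate: a look-alike, too narrow (it drops through with 12 mm to spare). Flat plate 8 mm thick (its x), 24 mm wide (its y), 110 mm tall (its z, up), about 80 g, with a small round amber filter 12 mm across set in each face 20 mm above the lower end.
- plate_wide_mid (a point): centre (half-way up, 55 mm above its lower end) of the wide bare aluminium filter plate: a look-alike, too wide for the slot. Flat plate 8 mm thick (its x), 44 mm wide (its y), 110 mm tall (its z, up), about 80 g, with a small round amber filter 12 mm across set in each face 20 mm above the lower end.
- plate_medium_foot (a point): centre of the lower end face of the medium plate, 55 mm below its centre; same axes.
- bottle: white plastic bottle, 60 mm across, 170 mm tall, loose bystander standing on the bench; origin at the centre of its underside, z up.
- tub: open yellow plastic tub, 72 mm across, 80 mm tall, loose bystander standing on the bench; origin at the centre of its underside, z up.
- tin: open steel tin, 64 mm across, 65 mm tall, loose bystander standing on the bench; origin at the centre of its underside, z up.
- cylinder: empty glass measuring cylinder, tube 44 mm across, foot 90 mm across, 250 mm tall, loose bystander standing on the bench; origin at the centre of its underside, z up.

How it is judged:
By the outcome, as a careful person would: the job done as asked, in the order asked, and still so for the second after the job is handed in, while the arm keeps its last pose, push and grip.
It also fails if it takes over 45 s, if anything falls off the work surface, if the arm or the gripper's body presses on something with over 40 N, if the wrist force passes 120 N, or if a joint passes its speed limit or range.

### The arm

A 7-joint arm with a two-finger parallel gripper is mounted at the origin on the work surface. World frame = base frame: x ahead of the robot, y to its left, z up, the work surface at z = 0. Lengths are in m, angles in rad, forces in N, time in s.
With the tool pointing down it reaches from about 0.425 to 0.875 m from the base axis. Payload 4.7 kg.
Tool frame: the origin (TCP) lies at the very end of the fingers, on their centre line; the grasp point (between the pads) lies 19 mm behind it; z points along the fingers, y is the direction in which the jaws open and shut (so a half turn about z gives the same grasp; the last joint's range is limited). The gripper opens to 87 mm and grips with 3 to 60 N. Pads are 19 mm wide; open, the fingers measure 117 mm over their backs; the gripper's body (75 mm by 190 mm) begins 51 mm behind the grasp point.
Start: joints at [-1.246, 0.321, -0.07, 1.45, 0.023, 1.371, -0.057], TCP at [0.199, 0.619, 0.223] pointing down, gripper open.
Joint ranges: [-2.86, 2.86], [-0.3, 2.09], [-1.38, 1.24], [0.06, 2.45], [-1.56, 4.7], [0.09, 2.05], [-2.69, 2.69]. Speed limits (rad/s): [2.57, 2.57, 3.14, 3.14, 3.14, 3.14, 3.14].

### API

Orientations are given as a unit quaternion [w, x, y, z].
In Python, from workcell import bot, optics gives the robot as it stands.
- The arm moves only by the tool drive_tool, never from a script. Its arguments are lists of equal length, an entry for each row: "dp": the shift along the tool's x, y, z in units of 25 mm (1.0 is 25 mm), a list of three; "yaw": the turn about the tool's z in units of 5 degrees (1.0 is 5 degrees). In form: {"dp": [[x, y, z], ...], "yaw": [yaw, ...]}. A call has 1 to 8 rows; each row is the pose to reach, as a shift and turn from the pose commanded when the call began, along the tool's axes at that moment; what a row does not reach only later rows make up. A row lasts 1/12 s, in which the tool goes at most 41.7 mm and 7.16 degrees, less where a joint would pass 70% of its speed; a pose out of reach is approached as far as the arm can. A call with a gripper value outside its range is refused whole. "gripper" is the closure, from -1 (fully open) to 1 (shut), so that 0 is half open, set as the call begins (left out, the last holds). The fingers move at their own pace and stop on an object; the grip force is fixed at half the most. Time passes only in rows, so rows that repeat a pose let the fingers close. It gives the time, the measured TCP pose, the force and the opening at its end, in the units of the state.
- bot.get_state(): the state, without advancing time (a new reading comes with each control period).
- optics.capture(name): name is "scene" or "side" or "wrist"; returns a dict with "image" (384x512x3 uint8, red, green, blue), "camera_matrix" (3x3 intrinsics, pixels), "T" (4x4, takes a point from camera to world coordinates). Camera axes: x right, y down, z forward; pixel columns grow to the right and rows downward; lengths in m; the calibration is good to about 2 mm. A picture is of the moment at which its call begins. There is no depth.
- bot.close_job(): hands the job in, once; it reports no verdict.
The state is a dict: "time_s": time; "joint_positions": joint angles; "joint_vel": joint speeds; "tau": joint torques, N m; "tcp_pos": TCP position; "tool_rot": TCP orientation; "force": force on the tool from outside, world axes, zero at the start; "ft_torque": the same for the moment, N m; "grip_width": finger opening in m.
Only numpy, scipy, OpenCV 4.12 (cv2) and the standard library are available. Lean on these libraries where they do the work, as an engineer would, in place of code of your own. Each camera call takes 0.05 s, during which the arm holds its last target. There are 200 camera calls.

## Working session

There is one attempt and no reset: what is moved stays moved. The work goes in short steps, Python scripts to look and compute and a tool call to move; the robot and the scene stay as the last step left them, time stands still between calls to the robot, and variables do not carry over. Pictures are saved under pics/ and viewed, about 8 in all and at most 12, crops included, and the job is handed in when it is done.

Besides the shell and the picture viewer there is one more tool, called as name(argument=value, ...), one argument or row to a line, values as JSON. drive_tool: Moves the arm, as the interface text tells. Its arguments: {"type":"object","properties":{"dp":{"type":"array","items":{"type":"array","items":{"type":"number"}}},"yaw":{"type":"array","items":{"type":"number"}},"gripper":{"type":"number"}},"required":["dp","yaw"]}

```bash
ls; mkdir -p pics
python3 - <<'E'
from workcell import bot, optics
import cv2,numpy as np,pickle
s=bot.get_state();print(s['time_s'],s['tcp_pos'],s['tool_rot'],s['grip_width'])
d={}
for n in('scene','side'):
    c=optics.capture(n);d[n]=c;print(n,c['camera_matrix'].round(1).tolist(),c['T'].round(4).tolist())
pickle.dump(d,open('d0.pkl','wb'))
for n in d: cv2.imwrite(f'pics/{n}0.png',cv2.resize(d[n]['image'][:,:,::-1],(768,576)))
E
```

```text
pics
0.0 [0.19865833 0.61831598 0.221451  ] [-9.11715004e-05  1.54763713e-01  9.87951025e-01 -9.77905135e-04] 0.08701939050728329
scene [[388.6, 0.0, 250.3], [0.0, 388.6, 194.0], [0.0, 0.0, 1.0]] [[0.5972, 0.5004, -0.6268, 1.3086], [0.802, -0.3611, 0.4759, -0.5336], [0.0118, -0.7869, -0.6169, 0.7445], [0.0, 0.0, 0.0, 1.0]]
side [[484.7, 0.0, 248.7], [0.0, 484.7, 195.4], [0.0, 0.0, 1.0]] [[0.8693, -0.2715, 0.413, -0.0413], [-0.4941, -0.4944, 0.7151, -1.2118], [0.0101, -0.8257, -0.564, 1.0193], [0.0, 0.0, 0.0, 1.0]]
```

View pics/scene0.png

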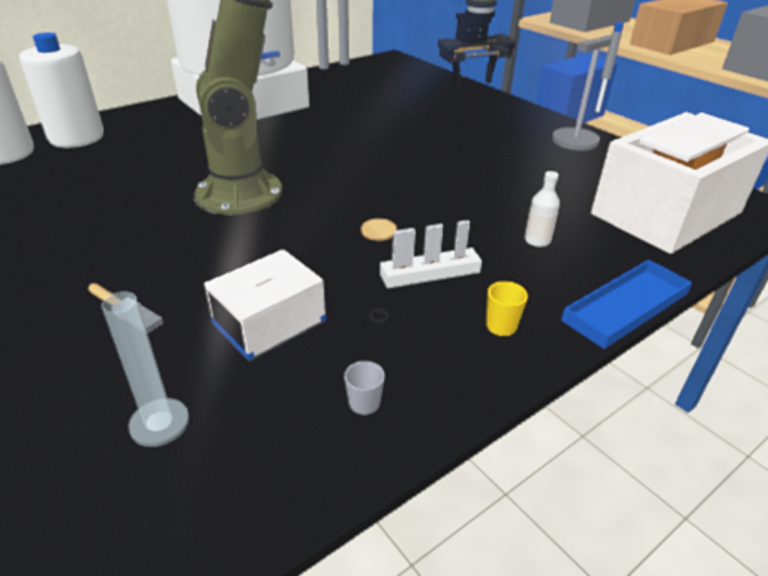

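View pics/side0.png

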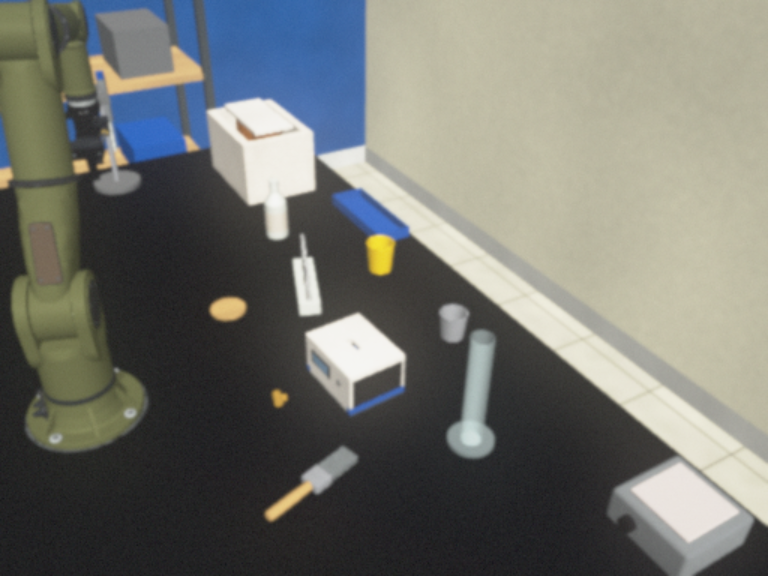

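The scene view shows the three plates with the wide one on the left (404,248), medium in the middle (433,243) and narrow on the right (462,240). The slot is at about (264,282) in the scene view and (355,345) in the side view. Next I'll cast rays for rough positions.

```bash
cat > h.py <<'E'
import numpy as np,cv2,pickle
def ray(c,uv,z):
    K,T=c['camera_matrix'],c['T']
    d=T[:3,:3]@np.linalg.solve(K,[uv[0],uv[1],1]);o=T[:3,3]
    return (o+d*(z-o[2])/d[2])[:2]
def proj(c,p):
    T=c['T'];q=c['camera_matrix']@(T[:3,:3].T@(np.asarray(p)-T[:3,3]));return q[:2]/q[2]
E
python3 - <<'E'
from h import *
d=pickle.load(open('d0.pkl','rb'))
S,D=d['scene'],d['side']
for n,c,uv,z in [('slot',S,(264,282),.1),('slot',D,(355,345),.1),('slotL',S,(256,286),.1),('slotR',S,(272,279),.1),('med top',S,(433,226),.118),('wide top',S,(403,231),.118),('nar top',S,(462,222),.118),('platetop side',D,(304,237),.118),
 ('rackFL',S,(387,278),.03),('rackFR',S,(481,265),.03),('rackBL',S,(380,262),.03),('bottle',S,(540,240),0),('tub',S,(505,325),0),('tin',S,(365,405),0),('cyl',S,(158,422),0),
 ('readerTop',S,(207,292),.1),('readerTop',S,(284,254),.1),('readerTop',S,(324,282),.1),('readerTop',S,(246,326),.1)]:
    print(n,ray(c,np.array(uv)/1.5,z).round(4))
a=cv2.resize(S['image'][130:240,130:330],None,fx=4,fy=4,interpolation=cv2.INTER_CUBIC)
cv2.imwrite('pics/c1.png',a[:,:,::-1])
E
```

```text
slot [ 0.5137 -0.1851]
slot [ 0.5076 -0.1909]
slotL [ 0.5159 -0.2025]
slotR [ 0.5142 -0.169 ]
med top [0.5687 0.1728]
wide top [0.5479 0.1112]
nar top [0.5918 0.2318]
platetop side [0.5907 0.2271]
rackFL [0.562  0.0625]
rackFR [0.6419 0.2519]
rackBL [0.5084 0.085 ]
bottle [0.6226 0.4694]
tub [0.7844 0.1804]
tin [ 0.7876 -0.1561]
cyl [ 0.6211 -0.4444]
readerTop [ 0.4808 -0.2811]
readerTop [ 0.4563 -0.1109]
readerTop [ 0.5775 -0.0966]
readerTop [ 0.6037 -0.2667]
```

View pics/c1.png

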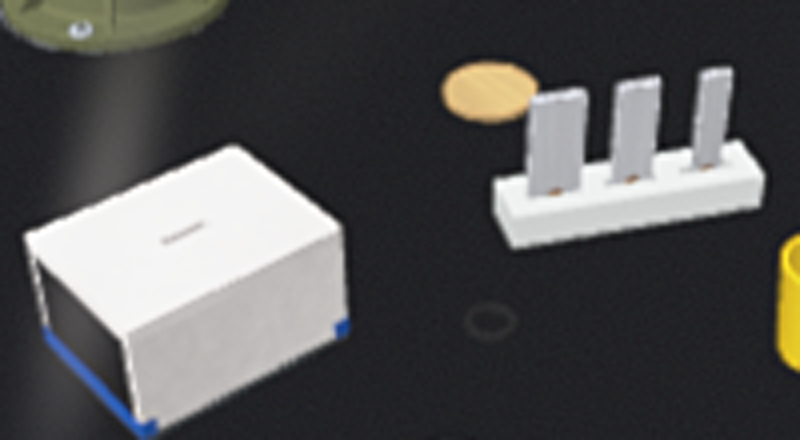

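Slot ≈ (0.512, -0.188) with yaw ≈ +8.5°. The medium plate is the middle one at ≈ (0.570, 0.171), and the rack yaw is ≈ -21°. I'll move above the rack.

drive_tool(
  dp=[
    [-0.6, -0.4, 0],
    [-1.8, -1.2, 0],
    [-3.2, -2, 0],
    [-4.6, -2.9, 0],
    [-6, -3.8, 0],
    [-7.4, -4.7, 0],
    [-8.8, -5.6, 0],
    [-10, -6.4, 0],
  ],
  yaw=[0.5, 1.7, 3, 4.2, 5.5, 6.8, 8, 9.2],
)

```text
time_s: 0.77
tcp_pos: [0.3896, 0.3871, 0.2223]
tool_rot: [0.0, 0.531, 0.847, -0.0]
force: [-0.0, -0.0, -0.1]
grip_width: 0.0873
```

```bash
cat >> h.py <<'E'
from scipy.spatial.transform import Rotation as R
def togo(s,p,yangle):
    """tool units to reach world p with tool y at yangle deg (mod 180)"""
    q=s['tool_rot'];M=R.from_quat([q[1],q[2],q[3],q[0]]).as_matrix()
    a=np.degrees(np.arctan2(M[1,1],M[0,1]));dy=(yangle-a+90)%180-90
    print('t',round(s['time_s'],2),'tcp',np.round(s['tcp_pos'],4),'yang',round(a,2),'tilt',M[:,2].round(4),'F',np.round(s['force'],1),'w',round(s['grip_width'],4))
    print('dp',(M.T@(np.array(p)-s['tcp_pos'])/.025).round(2),'yaw',round(-dy/5,2))
E
python3 -c "
from h import *
from workcell import bot
togo(bot.get_state(),[.57,.171,.222],-21)"
```

```text
t 0.77 tcp [0.3896 0.3871 0.2223] yang 25.79 tilt [ 2.e-04 -7.e-04 -1.e+00] F [-0.  -0.  -0.1] w 0.0873
dp [-10.92   2.74   0.02] yaw 9.36
```

drive_tool(
  dp=[
    [-1.2, 0.3, 0],
    [-2.6, 0.6, 0],
    [-4.1, 1, 0],
    [-5.6, 1.4, 0],
    [-7.1, 1.8, 0],
    [-8.6, 2.1, 0],
    [-10, 2.5, 0],
    [-10.9, 2.75, 0],
  ],
  yaw=[1, 2.2, 3.5, 4.8, 6.1, 7.4, 8.6, 9.4],
)

```text
time_s: 1.43
tcp_pos: [0.5719, 0.1714, 0.2224]
tool_rot: [0.001, 0.826, 0.564, -0.0]
force: [0.3, 0.4, 0.0]
grip_width: 0.0873
```

Run:
```python
from h import *
from workcell import bot,optics
c=optics.capture('wrist');c=optics.capture('wrist')
togo(bot.get_state(),[.57,.171,.075],-21)
pickle.dump(c,open('w1.pkl','wb'));print(c['T'].round(3).tolist(),c['camera_matrix'][0].round(1))
for p in [(.57,.171,.118),(.548,.111,.118),(.592,.232,.118)]:print(proj(c,p))
cv2.imwrite('pics/w1.png',cv2.resize(c['image'][:,:,::-1],(768,576)))
```

```text
t 1.53 tcp [0.5723 0.1706 0.2223] yang -21.34 tilt [ 9.0e-04 -2.8e-03 -1.0e+00] F [ 0.1  0.4 -0.4] w 0.087
dp [-0.   -0.1   5.89] yaw -0.07
[[0.929, -0.354, -0.109, 0.605], [-0.371, -0.884, -0.285, 0.246], [0.004, 0.305, -0.952, 0.384], [0.0, 0.0, 0.0, 1.0]] [336.8   0.  254.6]
[247.63007193 188.17126398]
[250.12088346 257.17982399]
[244.27035046 107.52970145]
```

View pics/w1.png

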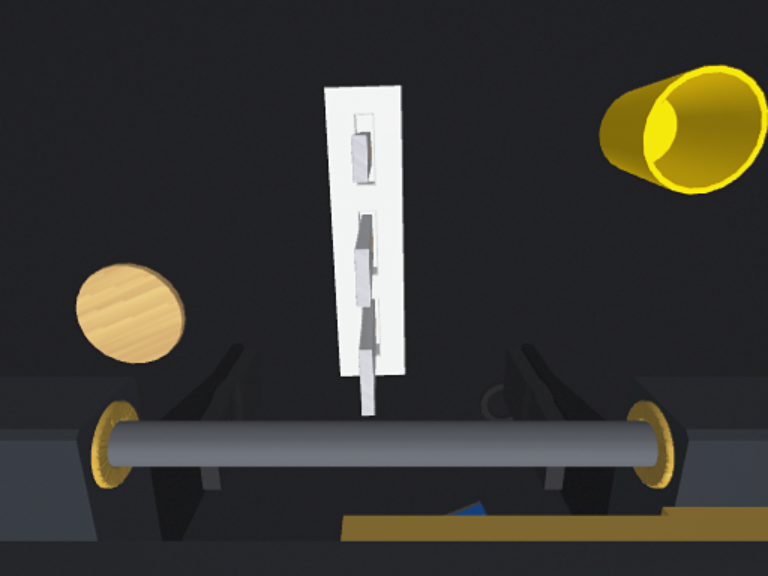

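The wrist view shows the medium plate's top face around (363,277), spanning columns 356–370 and rows 249–305. The rack is nearly aligned with the jaws. I'll refine with rays.

Run:
```python
from h import *
c=pickle.load(open('w1.pkl','rb'))
f=lambda u,v,z:ray(c,(u/1.5,v/1.5),z)
ang=lambda a,b:np.degrees(np.arctan2(*(b-a)[::-1]))-90
print('med',f(363,277,.118),'wide',f(367.5,381,.118),'nar',f(360,159,.118))
a,b=f(356.5,305,.118),f(355.5,249,.118);print('ledge',ang(a,b),np.linalg.norm(a-b))
a,b=f(370,305,.118),f(369,249,.118);print('redge',ang(a,b))
for p,q in [((341,375),(325,88)),((405,374),(401,86))]:
  a,b=f(*p,.03),f(*q,.03);print('rack',a,b,ang(a,b),np.linalg.norm(a-b))
q=[f(*x,.03) for x in [(341,375),(325,88),(405,374),(401,86)]];m=np.mean(q,0);print('rack centre',m)
# top face: hue-free local contrast around medium plate
g=cv2.resize(c['image'][150:220,215:270],None,fx=8,fy=8,interpolation=cv2.INTER_CUBIC);cv2.imwrite('pics/w1c.png',g[:,:,::-1])
```

```text
med [0.56683656 0.17552173] wide [0.5449905  0.11559168] nar [0.58939495 0.2342681 ]
ledge -21.6635152416829 0.032089001656820534
redge -21.197086228645887
rack [0.50792812 0.08476606] [0.58024274 0.28033738] -20.29241977967753 0.20851269966673944
rack [0.55447423 0.06700901] [0.62675872 0.26310594] -20.23470137286877 0.20899534519495405
rack centre [0.56735095 0.1738046 ]
```

View pics/w1c.png

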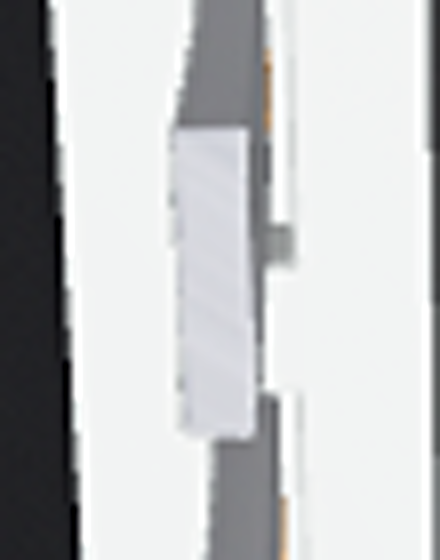

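drive_tool(
  dp=[
    [0.08, -0.26, 0.4],
    [0.08, -0.26, 1.3],
    [0.08, -0.26, 2.3],
    [0.08, -0.26, 3.3],
    [0.08, -0.26, 4.3],
    [0.08, -0.26, 5.2],
    [0.08, -0.26, 5.8],
    [0.08, -0.26, 5.9],
  ],
  yaw=[0, 0, 0, 0, 0, 0, 0, 0],
)

```text
time_s: 2.2
tcp_pos: [0.5598, 0.1824, 0.0707]
tool_rot: [-0.002, 0.822, 0.57, -0.004]
force: [-0.9, 0.7, -0.6]
grip_width: 0.0874
```

Run:
```python
from h import *
from workcell import bot,optics
c=optics.capture('wrist');c=optics.capture('wrist')
togo(bot.get_state(),[.567,.1748,.075],-21)
pickle.dump(c,open('w2.pkl','wb'))
cv2.imwrite('pics/w2.png',c['image'][:,:,::-1])
```

```text
t 2.3 tcp [0.5624 0.1822 0.0739] yang -20.6 tilt [-0.0029  0.     -1.    ] F [-0.5  0.3  0.1] w 0.0873
dp [-0.21  0.27 -0.05] yaw 0.08
```

View pics/w2.png

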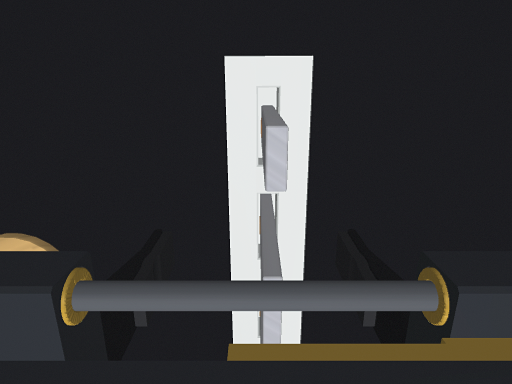

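The medium plate sits between the fingers at about (270,290), with the narrow plate in front. The arm hasn't settled, so I'll hold and re-read.

drive_tool(
  dp=[
    [0, 0, 0],
    [0, 0, 0],
    [0, 0, 0],
    [0, 0, 0],
  ],
  yaw=[0, 0, 0, 0],
)

```text
time_s: 2.63
tcp_pos: [0.5651, 0.1805, 0.0761]
tool_rot: [0.0, 0.823, 0.568, 0.001]
force: [0.3, -0.3, 0.3]
grip_width: 0.0871
```

Run:
```python
from h import *
from workcell import bot,optics
togo(bot.get_state(),[.567,.1748,.075],-21)
c=optics.capture('wrist')
f=lambda u,v,z:ray(c,(u/1.,v/1.),z)
print(f(272.5,310,.118),f(276,156,.118))
togo(bot.get_state(),[.567,.1748,.075],-21)
for a in np.array([[.567,.1748,.118],[.5894,.2343,.118]]):print(proj(c,a))
```

```text
t 2.63 tcp [0.5651 0.1805 0.0761] yang -20.8 tilt [ 0.0016  0.001  -1.    ] F [ 0.3 -0.3  0.3] w 0.0871
dp [-0.19  0.15  0.05] yaw 0.04
[0.56994334 0.17176303] [0.59344763 0.23298768]
t 2.68 tcp [0.565  0.1803 0.0759] yang -20.81 tilt [ 1.3e-03  8.0e-04 -1.0e+00] F [ 1.  -0.3  0.2] w 0.087
dp [-0.18  0.15  0.04] yaw 0.04
[263.3978062  306.37081779]
[264.21570052 156.58017482]
```

drive_tool(
  dp=[
    [-0.2, 0.23, 0],
    [-0.2, 0.23, 0],
    [-0.2, 0.23, 0],
    [-0.2, 0.23, 0],
    [-0.2, 0.23, 0],
    [-0.2, 0.23, 0],
  ],
  yaw=[0, 0, 0, 0, 0, 0],
)

```text
time_s: 3.18
tcp_pos: [0.5681, 0.1735, 0.075]
tool_rot: [-0.0, 0.823, 0.568, 0.0]
force: [-0.9, 0.5, 0.1]
grip_width: 0.0868
```

drive_tool(
  dp=[
    [0, 0, 0],
    [0, 0, 0],
    [0, 0, 0],
    [0, 0, 0],
    [0, 0, 0],
    [0, 0, 0],
    [0, 0, 0],
    [0, 0, 0],
  ],
  yaw=[0, 0, 0, 0, 0, 0, 0, 0],
  gripper=1,
)

```text
time_s: 3.85
tcp_pos: [0.5681, 0.1734, 0.0751]
tool_rot: [0.0, 0.823, 0.568, 0.0]
force: [-0.4, -0.0, 0.7]
grip_width: 0.0414
```

Run:
```python
from h import *
from workcell import bot,optics
togo(bot.get_state(),[.5685,.1735,.2],-21)
```

```text
t 3.85 tcp [0.5681 0.1734 0.0751] yang -20.8 tilt [ 1.e-04  1.e-04 -1.e+00] F [-0.4 -0.   0.7] w 0.0414
dp [ 0.01  0.01 -5.  ] yaw 0.04
```

drive_tool(
  dp=[
    [0, 0, 0],
    [0, 0, 0],
    [0, 0, 0],
    [0, 0, 0],
    [0, 0, 0],
    [0, 0, 0],
    [0, 0, 0],
    [0, 0, 0],
  ],
  yaw=[0, 0, 0, 0, 0, 0, 0, 0],
)

```text
time_s: 4.52
tcp_pos: [0.5681, 0.1734, 0.0751]
tool_rot: [-0.0, 0.823, 0.568, 0.0]
force: [0.7, -0.3, -0.7]
grip_width: 0.0078
```

drive_tool(
  dp=[
    [0, 0, 0],
    [0, 0, 0],
    [0, 0, 0],
  ],
  yaw=[0, 0, 0],
)

```text
time_s: 4.77
tcp_pos: [0.5681, 0.1734, 0.0751]
tool_rot: [-0.0, 0.823, 0.568, 0.0]
force: [0.0, -0.6, -1.4]
grip_width: 0.0078
```

Gripped at 7.8 mm, which is the plate thickness. Now I'll lift.

drive_tool(
  dp=[
    [0, 0, -0.2],
    [0, 0, -0.7],
    [0, 0, -1.4],
    [0, 0, -2.2],
    [0, 0, -3.1],
    [0, 0, -4],
    [0, 0, -4.8],
    [0, 0, -5.4],
  ],
  yaw=[0, 0, 0, 0, 0, 0, 0, 0],
)

```text
time_s: 5.43
tcp_pos: [0.5689, 0.1733, 0.2135]
tool_rot: [0.0, 0.823, 0.568, 0.002]
force: [0.4, -0.3, -1.1]
grip_width: 0.008
```

drive_tool(
  dp=[
    [0, 0, 0],
    [0, 0, 0],
    [0, 0, 0],
    [0, 0, 0],
    [0, 0, 0],
    [0, 0, 0],
  ],
  yaw=[0, 0, 0, 0, 0, 0],
)

```text
time_s: 5.93
tcp_pos: [0.5676, 0.1732, 0.209]
tool_rot: [-0.0, 0.823, 0.568, -0.001]
force: [-0.8, -0.1, -1.0]
grip_width: 0.0079
```

Run:
```python
from h import *
from workcell import bot,optics
d={n:optics.capture(n) for n in('scene','side','wrist')}
pickle.dump(d,open('d1.pkl','wb'))
s=bot.get_state()
togo(s,[.512,-.188,.21],8.5)
p=s['tcp_pos']
def crop(c,z,h,k):
    u=proj(c,[p[0],p[1],z]).astype(int);print(u)
    x,y=max(u[0]-h,0),max(u[1]-h,0)
    return cv2.resize(c['image'][y:y+2*h,x:x+2*h],(k,k),interpolation=cv2.INTER_CUBIC)
a=np.hstack([crop(d['scene'],.15,48,384),crop(d['side'],.15,48,384)])
cv2.imwrite('pics/l1.png',a[:,:,::-1])
```

```text
t 6.08 tcp [0.5679 0.1733 0.2096] yang -20.81 tilt [-7.e-04 -4.e-04 -1.e+00] F [-0.5 -0.2 -1.2] w 0.0078
dp [-1.43e+01  3.04e+00 -1.00e-02] yaw -5.86
[289 141]
[202 158]
```

View pics/l1.png

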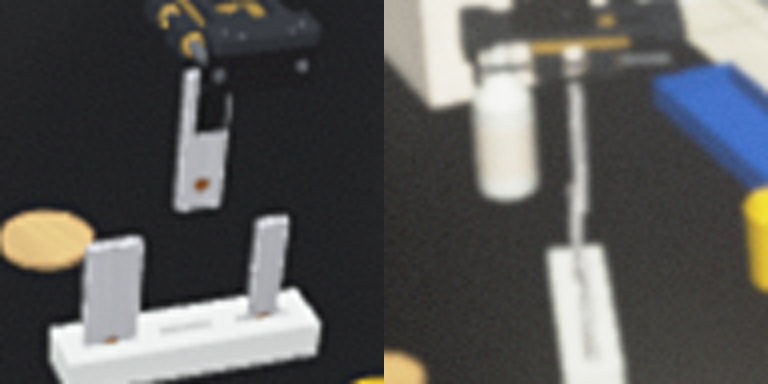

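The lift is clean. The medium plate (amber filter at (202,184)) hangs in the gripper and the other two still stand. The plate's foot corners in the scene crop are (174,208) and (219,206). The finger grips it off-centre, so I'll measure that offset and the slot.

Run:
```python
from h import *
d=pickle.load(open('d1.pkl','rb'));S,D=d['scene'],d['side']
t=np.array([.5679,.1733]);a=np.radians(-20.81);Y=np.array([np.cos(a),np.sin(a)]);X=np.array([-Y[1],Y[0]])
# plate pixels in scene: bright, column extents per row
g=cv2.cvtColor(S['image'],cv2.COLOR_RGB2GRAY)
for v in range(126,148,3):
    r=g[v,276:304].astype(int);print(v,r.tolist())
for n,uv in[('L',(284.5,145)),('R',(295.75,144.5))]:
    p=ray(S,uv,.1426)-t;print(n,'toolx',p@X,'tooly',p@Y)
p=ray(D,(202,171),.1426)-t;print('side',p@X,p@Y)
# slot
d0=pickle.load(open('d0.pkl','rb'))
for n,(x,y,w,h) in{'scene':(160,178,34,22),'side':(222,218,32,24)}.items():
    c=d0[n];r=cv2.cvtColor(c['image'],cv2.COLOR_RGB2GRAY)[y:y+h,x:x+w].astype(float)
    w_=np.clip(np.median(r)-15-r,0,None);yy,xx=np.mgrid[:h,:w]
    u=np.array([(w_*xx).sum(),(w_*yy).sum()])/w_.sum()+[x,y];print(n,u,ray(c,u,.1),ray(c,u,.097),w_.max(),(w_>0).sum())
    q=np.array([ray(c,(x+j,y+i),.1) for i,j in zip(*np.where(w_>0))]);ww=w_[w_>0]
    C=np.cov(q.T,aweights=ww);e,V=np.linalg.eigh(C);print('ang',np.degrees(np.arctan2(V[1,1],V[0,1]))%180-90,np.sqrt(e*12))
```

```text
126 [31, 33, 32, 34, 35, 33, 35, 31, 30, 77, 148, 188, 179, 153, 116, 135, 140, 143, 148, 154, 160, 162, 58, 26, 33, 33, 33, 35]
129 [34, 33, 34, 32, 34, 33, 32, 33, 36, 98, 174, 187, 181, 179, 178, 178, 179, 182, 183, 181, 173, 131, 45, 27, 33, 33, 33, 34]
132 [34, 33, 36, 33, 36, 32, 33, 27, 43, 116, 189, 179, 181, 180, 179, 179, 179, 183, 183, 181, 165, 83, 31, 32, 34, 33, 33, 33]
135 [33, 34, 34, 34, 34, 34, 32, 29, 51, 123, 193, 181, 179, 178, 179, 180, 182, 184, 183, 183, 173, 59, 24, 34, 33, 31, 35, 32]
138 [35, 34, 34, 36, 33, 34, 31, 32, 76, 149, 191, 181, 177, 158, 112, 89, 104, 147, 182, 173, 135, 45, 26, 36, 33, 37, 34, 34]
141 [35, 32, 33, 34, 34, 33, 30, 33, 85, 158, 186, 179, 179, 176, 166, 165, 183, 185, 182, 166, 94, 36, 31, 32, 33, 34, 33, 32]
144 [34, 35, 31, 35, 34, 30, 30, 36, 93, 165, 184, 193, 168, 150, 147, 144, 145, 152, 159, 117, 48, 28, 33, 35, 34, 33, 31, 33]
147 [33, 34, 32, 32, 33, 34, 33, 32, 32, 29, 26, 28, 29, 29, 30, 34, 29, 32, 33, 33, 36, 34, 35, 34, 35, 34, 32, 32]
L toolx -0.016671486230747937 tooly 0.004514684328000858
R toolx 0.017090548056242324 tooly 0.010394548095260914
side -0.07388580045130128 -0.009061584468917687
scene [178.8700565  190.26271186] [ 0.52730326 -0.18367949] [ 0.52366625 -0.18205054] 58.0 33
ang -78.84894004068383 [0.02629147 0.1395857 ]
side [247.98255408 221.65945569] [ 0.55833173 -0.17126236] [ 0.56028861 -0.16786652] 156.0 34
ang -69.70020912718897 [0.01802575 0.11667662]
```

drive_tool(
  dp=[
    [-0.4, 0.1, 0],
    [-1.2, 0.25, 0],
    [-2.3, 0.5, 0],
    [-3.5, 0.75, 0],
    [-4.7, 1, 0],
    [-5.9, 1.25, 0],
    [-7.1, 1.5, 0],
    [-8.2, 1.75, 0],
  ],
  yaw=[-0.1, -0.4, -0.8, -1.3, -1.8, -2.3, -2.8, -3.2],
)

```text
time_s: 6.75
tcp_pos: [0.5353, -0.0367, 0.2102]
tool_rot: [0.0, 0.736, 0.677, 0.0]
force: [-0.1, -0.4, -0.6]
grip_width: 0.0079
```

Run:
```python
from h import *
from workcell import bot,optics
togo(bot.get_state(),[.512,-.188,.2],8.5)
```

```text
t 6.75 tcp [ 0.5353 -0.0367  0.2102] yang -4.75 tilt [ 2.e-04 -0.e+00 -1.e+00] F [-0.1 -0.4 -0.6] w 0.0079
dp [-6.11 -0.43  0.41] yaw -2.65
```

drive_tool(
  dp=[
    [-0.8, -0.05, 0],
    [-1.8, -0.1, 0],
    [-2.9, -0.2, 0.1],
    [-4, -0.3, 0.2],
    [-5, -0.4, 0.3],
    [-5.7, -0.45, 0.4],
    [-6.1, -0.45, 0.4],
    [-6.1, -0.45, 0.4],
  ],
  yaw=[-0.4, -0.9, -1.4, -1.8, -2.2, -2.5, -2.65, -2.65],
)

```text
time_s: 7.42
tcp_pos: [0.5106, -0.1889, 0.2002]
tool_rot: [0.0, 0.655, 0.756, -0.001]
force: [0.0, -1.5, -1.3]
grip_width: 0.0079
```

drive_tool(
  dp=[
    [0, 0, 0],
    [0, 0, 0],
    [0, 0, 0],
    [0, 0, 0],
    [0, 0, 0],
    [0, 0, 0],
  ],
  yaw=[0, 0, 0, 0, 0, 0],
)

```text
time_s: 7.92
tcp_pos: [0.5124, -0.1843, 0.2001]
tool_rot: [-0.0, 0.653, 0.758, 0.0]
force: [0.4, 1.4, -0.7]
grip_width: 0.0079
```

Run:
```python
from h import *
from workcell import bot,optics
c=optics.capture('wrist');s=bot.get_state()
togo(s,[.512,-.188,.2],8.5)
pickle.dump((c,s),open('w3.pkl','wb'))
cv2.imwrite('pics/w3.png',cv2.resize(c['image'][100:384,110:400],None,fx=2.7,fy=2.1,interpolation=cv2.INTER_CUBIC)[:,:,::-1])
```

```text
t 7.97 tcp [ 0.5124 -0.1844  0.2001] yang 8.49 tilt [ 1.e-04  1.e-04 -1.e+00] F [-0.9  0.3 -0.1] w 0.0075
dp [-0.14 -0.04  0.  ] yaw -0.0
```

View pics/w3.png

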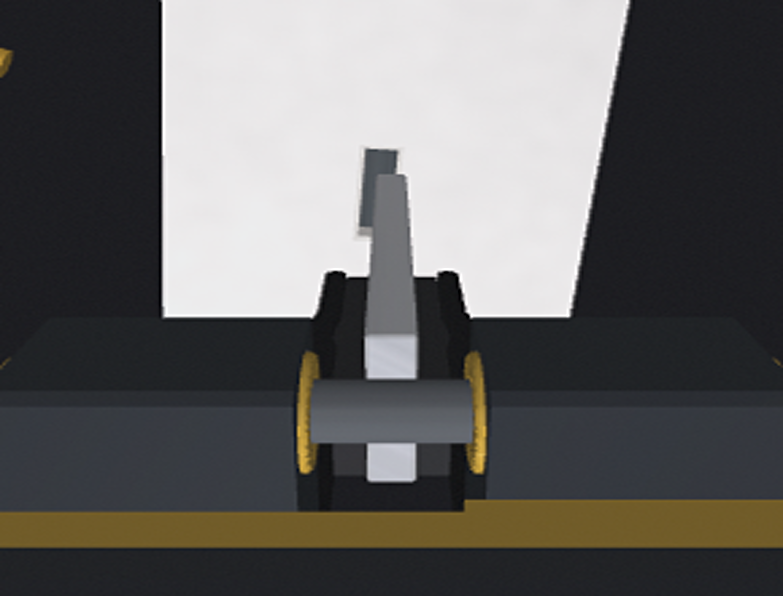

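The wrist view shows both the slot and the held plate. The slot's inner rim is at far corners (365,149) and (398,149) and near-left corner (359,227). The plate's foot far edge is at (376–405,175) and its top spans rows 335–481.

```bash
cat > fit.py <<'E'
from h import *
c,s=pickle.load(open('w3.pkl','rb'))
def F(x,y,z): return ray(c,((x+.5)/2.7-.5+110,(y+.5)/2.1-.5+100),z)
q=s['tool_rot'];M=R.from_quat([q[1],q[2],q[3],q[0]]).as_matrix();t=s['tcp_pos'][:2]
X,Y=M[:2,0],M[:2,1]
L=lambda p:np.round([(p-t)@X*1e3,(p-t)@Y*1e3],1)
for n,x,y,z in [('slot farL',365,149,.0985),('slot farR',398,149,.0985),('slot nearL',359,227,.0985),('bev farL',363,147,.1),('bev farR',400,147,.1),('bev nearL',357,238,.1),
 ('foot farL',376,175,.1331),('foot farR',405,175,.1331),('topfarL',365,335,.2431),('topfarR',415,335,.2431),('topnearL',367,481,.2431),('topnearR',416,481,.2431),('readL1',162,0,.1),('readL2',164,317,.1),('readR1',630,0,.1),('readR2',572,317,.1)]:
    p=F(x,y,z);print(n,'tool mm',L(p),'world',p.round(4))
E
python3 fit.py
```

```text
slot farL tool mm [17.4 -7.3] world [ 0.5026 -0.1682]
slot farR tool mm [17.4  2.5] world [ 0.5123 -0.1668]
slot nearL tool mm [-14.4  -9.4] world [ 0.5051 -0.2   ]
bev farL tool mm [18.6 -7.8] world [ 0.5018 -0.1672]
bev farR tool mm [18.6  3.1] world [ 0.5127 -0.1655]
bev nearL tool mm [-18.5 -10. ] world [ 0.5051 -0.2042]
foot farL tool mm [17.2 -3.5] world [ 0.5063 -0.1679]
foot farR tool mm [17.2  4.1] world [ 0.5138 -0.1668]
topfarL tool mm [18.1 -3.4] world [ 0.5063 -0.167 ]
topfarR tool mm [18.1  3.9] world [ 0.5135 -0.1659]
topnearL tool mm [-14.9  -3.4] world [ 0.5112 -0.1996]
topnearR tool mm [-14.9   4.3] world [ 0.5188 -0.1985]
readL1 tool mm [ 72.6 -63.2] world [ 0.4391 -0.1219]
readL2 tool mm [-53.3 -72.1] world [ 0.4489 -0.2477]
readR1 tool mm [72.6 66.9] world [ 0.5678 -0.1027]
readR2 tool mm [-53.3  58.3] world [ 0.5779 -0.2285]
```

The slot centre is about (0, -3.6) mm in the tool frame, turned 4°. The plate centre is about (0.5, 0.3). I'll correct for that and come down to about 8 mm above the slot.

drive_tool(
  dp=[
    [-0.01, -0.08, 0],
    [-0.02, -0.15, 0],
    [-0.02, -0.15, 0.3],
    [-0.02, -0.15, 0.6],
    [-0.02, -0.15, 0.9],
    [-0.02, -0.15, 1.0],
    [-0.02, -0.15, 1.0],
    [-0.02, -0.15, 1.0],
  ],
  yaw=[0.4, 0.8, 0.8, 0.8, 0.8, 0.8, 0.8, 0.8],
)

```text
time_s: 8.63
tcp_pos: [0.5084, -0.1858, 0.1747]
tool_rot: [-0.0, 0.679, 0.734, -0.0]
force: [0.1, -0.4, -0.4]
grip_width: 0.0081
```

drive_tool(
  dp=[
    [0, 0, 0],
    [0, 0, 0],
    [0, 0, 0],
    [0, 0, 0],
    [0, 0, 0],
    [0, 0, 0],
  ],
  yaw=[0, 0, 0, 0, 0, 0],
)

```text
time_s: 9.13
tcp_pos: [0.5086, -0.1858, 0.1752]
tool_rot: [0.0, 0.679, 0.734, 0.0]
force: [-0.2, 0.5, -0.7]
grip_width: 0.0079
```

Run:
```python
from h import *
from workcell import bot,optics
c=optics.capture('wrist');s=bot.get_state()
togo(s,[.512,-.188,.175],4.5)
pickle.dump((c,s),open('w3.pkl','wb'))
cv2.imwrite('pics/w4.png',cv2.resize(c['image'][120:340,190:320],None,fx=4,fy=2.7,interpolation=cv2.INTER_CUBIC)[:,:,::-1])
```

```text
t 9.18 tcp [ 0.5086 -0.1858  0.1751] yang 4.45 tilt [ 2.e-04  1.e-04 -1.e+00] F [-1.  -0.2 -1.6] w 0.0078
dp [-0.1   0.13  0.01] yaw -0.01
```

View pics/w4.png

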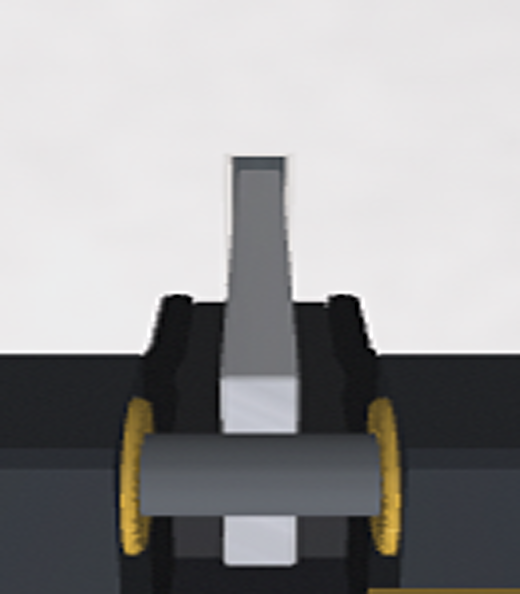

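The foot's far edge is at (236–281,169). The slot's far end is at row 156, with inner rim columns 231–285. I'll compute the residual.

Run:
```python
from h import *
c,s=pickle.load(open('w3.pkl','rb'))
def F(x,y,z): return ray(c,((x+.5)/4-.5+190,(y+.5)/2.7-.5+120),z)
q=s['tool_rot'];M=R.from_quat([q[1],q[2],q[3],q[0]]).as_matrix();t=s['tcp_pos'][:2]
zf=s['tcp_pos'][2]-.067
for n,x,y,z in [('slotfarL',231,158,.0985),('slotfarR',286,158,.0985),('bevfarL',227,155,.1),('bevfarR',289,155,.1),('footL',236,169,zf),('footR',281,169,zf),('topfarL',221,377,zf+.11),('topfarR',298,377,zf+.11),('topnearL',224,565,zf+.11),('topnearR',296,565,zf+.11)]:
    p=F(x,y,z)-t;print(n,np.round([p@M[:2,0]*1e3,p@M[:2,1]*1e3],1))
# precise rows/cols
g=cv2.cvtColor(c['image'],cv2.COLOR_RGB2GRAY)
print(g[172:190,254].tolist())
for v in(178,180,183,186,195):print(v,g[v,242:268].tolist())
```

```text
slotfarL [17.9 -4.9]
slotfarR [17.9  5.2]
bevfarL [19.2 -5.6]
bevfarR [19.2  5.7]
footL [17.6 -3.8]
footR [17.6  4.1]
topfarL [18.  -3.5]
topfarR [18.   4.1]
topnearL [-15.1  -3.5]
topnearR [-15.2   4.1]
[232, 232, 232, 232, 230, 222, 75, 85, 86, 85, 87, 117, 116, 115, 116, 115, 116, 115]
178 [233, 233, 233, 231, 218, 198, 96, 69, 71, 70, 71, 74, 75, 73, 72, 71, 69, 72, 65, 152, 217, 226, 233, 233, 233, 233]
180 [232, 233, 233, 231, 219, 202, 102, 80, 82, 82, 83, 84, 86, 86, 83, 82, 81, 84, 75, 157, 219, 226, 233, 233, 233, 233]
183 [232, 232, 233, 230, 218, 225, 107, 83, 116, 119, 118, 119, 117, 118, 119, 119, 119, 111, 77, 157, 219, 227, 233, 233, 233, 233]
186 [232, 232, 233, 230, 217, 224, 106, 101, 115, 116, 115, 114, 116, 115, 116, 117, 117, 117, 89, 168, 220, 226, 233, 233, 233, 233]
195 [234, 233, 234, 235, 218, 225, 112, 106, 115, 115, 116, 116, 116, 116, 117, 116, 116, 116, 110, 195, 219, 226, 233, 233, 233, 232]
```

Sideways alignment is good. A 0.7 mm shift in -x is still needed. I'll make a slow entry and watch the force.

drive_tool(
  dp=[
    [-0.03, 0, 0],
    [-0.03, 0, 0.1],
    [-0.03, 0, 0.2],
    [-0.03, 0, 0.3],
    [-0.03, 0, 0.4],
    [-0.03, 0, 0.5],
    [-0.03, 0, 0.6],
    [-0.03, 0, 0.6],
  ],
  yaw=[0, 0, 0, 0, 0, 0, 0, 0],
)

```text
time_s: 9.85
tcp_pos: [0.5083, -0.1865, 0.1594]
tool_rot: [-0.0, 0.679, 0.734, -0.0]
force: [0.2, -0.1, -0.2]
grip_width: 0.0075
```

drive_tool(
  dp=[
    [0, 0, 0],
    [0, 0, 0],
    [0, 0, 0],
    [0, 0, 0],
  ],
  yaw=[0, 0, 0, 0],
)

```text
time_s: 10.18
tcp_pos: [0.5088, -0.1866, 0.1602]
tool_rot: [0.0, 0.679, 0.734, 0.0]
force: [-0.1, 0.5, -1.1]
grip_width: 0.0082
```

No contact force with the foot about 7 mm in. I'll continue to 45 mm.

drive_tool(
  dp=[
    [0, 0, 0.1],
    [0, 0, 0.2],
    [0, 0, 0.35],
    [0, 0, 0.5],
    [0, 0, 0.6],
    [0, 0, 0.7],
    [0, 0, 0.8],
    [0, 0, 0.8],
  ],
  yaw=[0, 0, 0, 0, 0, 0, 0, 0],
)

```text
time_s: 10.85
tcp_pos: [0.5083, -0.1865, 0.1394]
tool_rot: [-0.0, 0.679, 0.734, -0.0]
force: [-0.2, 0.4, -0.8]
grip_width: 0.0081
```

drive_tool(
  dp=[
    [0, 0, 0.1],
    [0, 0, 0.2],
    [0, 0, 0.3],
    [0, 0, 0.4],
    [0, 0, 0.5],
    [0, 0, 0.6],
    [0, 0, 0.7],
    [0, 0, 0.73],
  ],
  yaw=[0, 0, 0, 0, 0, 0, 0, 0],
)

```text
time_s: 11.52
tcp_pos: [0.5083, -0.1865, 0.1213]
tool_rot: [-0.0, 0.679, 0.734, -0.0]
force: [-0.3, -0.5, -1.5]
grip_width: 0.0078
```

drive_tool(
  dp=[
    [0, 0, 0],
    [0, 0, 0],
    [0, 0, 0],
    [0, 0, 0],
    [0, 0, 0],
    [0, 0, 0],
  ],
  yaw=[0, 0, 0, 0, 0, 0],
)

```text
time_s: 12.02
tcp_pos: [0.5087, -0.1866, 0.1219]
tool_rot: [0.0, 0.679, 0.734, 0.0]
force: [0.2, 0.5, -0.6]
grip_width: 0.0076
```

Run:
```python
from h import *
from workcell import bot,optics
c=optics.capture('wrist');d=optics.capture('scene');s=bot.get_state()
togo(s,[.5088,-.1866,.122],4.5);print(s['ft_torque'])
a=cv2.resize(c['image'][120:340,190:320],(390,560),interpolation=cv2.INTER_CUBIC)
b=cv2.resize(d['image'][120:260,120:220],(400,560),interpolation=cv2.INTER_CUBIC)
cv2.imwrite('pics/w5.png',np.hstack([a,b])[:,:,::-1])
```

```text
t 12.12 tcp [ 0.5087 -0.1866  0.1219] yang 4.45 tilt [ 2.e-04  1.e-04 -1.e+00] F [-0.   0.1 -0.8] w 0.008
dp [-0.  0. -0.] yaw -0.01
[-0.09923317 -0.00384963 -0.02833504]
```

View pics/w5.png

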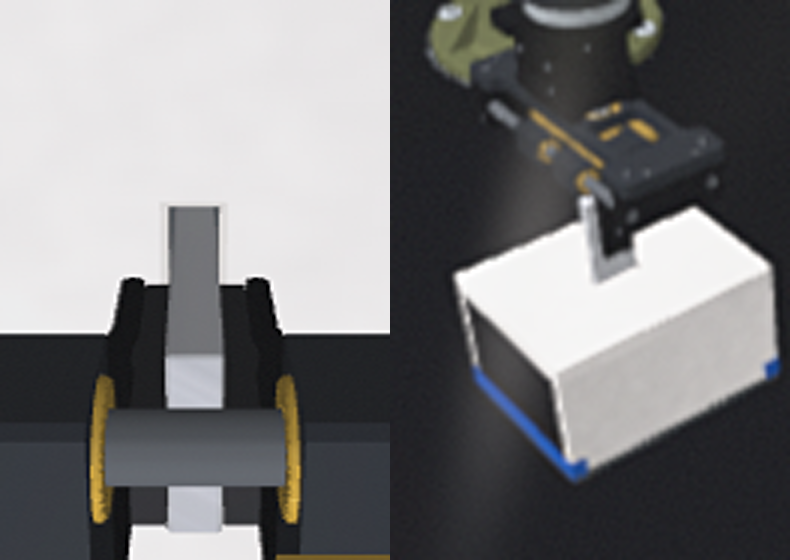

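The plate is in the slot (wrist view columns 168–220), with even gaps on both sides. It has not slipped in the grip, and the force is about 1 N. I'll hand it in.

```bash
python3 -c "
from workcell import bot
print(bot.close_job())"
```

```text
the job is handed in; nothing more can be done
None
```

The medium plate is hanging upright in the reader's slot, still held in the gripper, with about 45 mm of it inside. I took it from the middle well and handed the job in at about 12 s.

**Last checks:**
- **Depth:** the TCP is at z = 0.1219 m. That puts the lower end at about z = 0.055 m, worked out from where I gripped the plate, since the end can't be seen inside the case.
- **Force:** external force is about 1 N, so the plate is not pressing on the slot.
- **Grip and pose:** the grip opening is about 8 mm, the tool is vertical, and the wrist image shows no slip and clearance on both sides.
- **Other plates:** both were still standing in the rack after the lift. I did not view them or the bystanders again at the end, but all later travel stayed well clear of them and no contact forces appeared.

**Disagreements along the way:**
- **Reader angle:** the first scene estimate was about 4° off because of a poorly picked corner. I corrected it from the close wrist view before insertion.
- **Plate position:** two wrist estimates differed by about 4 mm, so I gripped near their mean.

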